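# Throttle to idle, lift the sagging bolt and hold the guard gate ajar

### The job

On the drone motor test bench, bring the throttle lever back to idle, which is standing straight upright, and leave it there; only then open the guard pen: lift the sagging bolt by its knob so that its hooked nose rises over the bent-up lip of the keeper, draw it clear without wrenching it against the keeper, and pull the sprung gate open by the same knob. Finish while still holding the bolt's knob, keeping the bolt drawn clear of the keeper and the gate steady about 20 degrees ajar; do not let go. Leave the other things on the bench where they are.

Things in the scene. Friction and masses are not known exactly. Their poses are not given: they have to be found in the camera images.
- console: grey throttle box fixed to the bench, 130 x 100 mm and 50 mm high, with one lever on top. Origin: centre of its underside; x is the direction in which the lever leans at full throttle, y its hinge axis, z up. The lever's hinge is 56 mm above the origin.
- throttle (a joint): angle of the throttle lever (rad): 0 = leaning 0.6 rad towards the box's -x (off), 0.6 = upright (idle), 1.2 = leaning 0.6 rad towards its +x (full). It starts between 0.85 and 1.2. Friction (about 1 to 1.5 N at the ball) keeps it where it is left.
- throttle_tip (a point): centre of the black ball, 26 mm across, at the end of the lever; 85 mm from the lever's hinge. The lever is a 10 mm round steel bar.
- pen: open-topped guard pen of clear panels in aluminium frames, fixed to the bench, 390 mm wide (y) and 240 mm deep, 146 mm high, a motor with propeller on a stand (under 140 mm high) inside. Origin: table level, middle of the gate line; x points into the pen (away from the robot), y to the hinge side, z up. The gate fills its front (local x = 0), hinged at local y = +180 mm, ending at y = -116 mm; the latch post with the keeper is beyond that at y = -136 to -186 mm.
- keeper_lip (a point): middle of the top edge of the keeper's bent-up lip: a steel strip 4 mm thick (pen y) and 24 mm wide (pen x), 156 mm above the bench. Behind it (towards pen -y) is the pocket with a 34 mm tall cheek before and behind, top 178 mm above the bench, which keeps the nose and so the gate shut until the nose is fully drawn out past the lip. The pocket is open upwards.
- gate (a joint): angle of the gate (rad): 0 = shut, grows as the gate's free edge swings out of the pen (to pen -x, towards the robot) about its upright hinge; 0.35 = 20 degrees. A spring pulls it shut with about 1 to 1.5 N at the knob.
- gate_hinge (a point): point on the gate's upright hinge line, 146 mm above the bench, level with the top of the gate's rail (16 mm thick). Its axes are the gate's: y along the gate away from the free edge, z up, x into the pen when shut.
- bolt: steel barrel bolt lying along the top rail of the gate in two tall wire staples: 10 mm round bar with a hooked nose block at the keeper end (20 mm across, 12 mm along the bolt, reaching 15 mm below the bolt's axis) and an upright knob. Origin: on the bolt's axis, right under the knob, 162 mm above the bench when it sags; nose middle at y = -109 mm. Axes as the gate's, so it is drawn along its +y and lifted along z. Mass about 0.2 kg.
- bolt_draw (a joint): how far the bolt is drawn along the gate towards the hinge (m), 0 to 0.055, light friction. Starts at 0 to 0.012. Sagging, it stops against the lip at 0.019; with the nose lifted it passes. The nose is clear of lip and cheeks beyond 0.036.
- bolt_lift (a joint): how far the bolt is lifted in its tall staples (m), 0 (sagging) to 0.018; it falls back by its weight. The nose passes over the lip only above 0.009; 0.013 passes with room.
- bolt_knob (a point): grasp point on the bolt's knob, a plain upright round steel post 14 mm thick standing 65 mm up from the bolt's axis; this point is on its middle line, 50 mm above the bolt's axis (15 mm below the post's top). At the post, the staples reach only 31 mm above the sagging bolt's axis, and stand 40 mm to the keeper side and 100 mm to the hinge side of the undrawn knob.
- tape_roll: black roll of tape lying flat, 64 mm across, 19 mm high, loose; origin at the centre of its underside (leave alone)
- solder_spool: bare steel solder spool standing on end, 54 mm across, 36 mm high, loose; origin at the centre of its underside (leave alone)
- flux_jar: small white jar, 34 mm across, 50 mm high, loose; origin at the centre of its underside (leave alone)
- screwdriver: black-handled screwdriver lying down, 150 mm long, loose; origin at the centre of its underside (leave alone)
- battery: black and grey battery pack, 75 x 35 x 30 mm, loose; origin at the centre of its underside (leave alone)
- spare_motor: dark little brushless motor, 28 mm across, 34 mm high, loose; origin at the centre of its underside (leave alone)
- screw_box: clear open box with one divider, 85 x 65 x 35 mm, loose; origin at the centre of its underside (leave alone)
- snips: black-handled wire snips lying flat, 140 mm long, loose; origin at the centre of its underside (leave alone)
Mind the look-alikes: they are no part of the job. Leave any green look-alike of the console alone.

How it is judged (in metres and radians):
On the way, in this order (a step that is already met when the one before it is completed fails the run):
1. the throttle is at idle and at rest while the gate is still shut and the bolt behind the lip (value of joint throttle between 0.48 and 0.72 rad and velocity of joint throttle between -0.1 and 0.1 rad/s and value of joint gate below 0.05 rad and value of joint bolt_draw below 0.024 m), for 0.3 s.
2. the bolt's nose has been lifted over the lip and drawn clear of the keeper (value of joint bolt_draw above 0.036 m and value of joint gate below 0.26 rad), for 0.1 s.
At the end, for the whole second after the job is handed in: The throttle stands within 0.12 rad of upright; the gate is held still between 0.26 and 0.44 rad (15 to 25 degrees) open; the bolt is drawn at least 34 mm and bears on nothing of the pen; the fingers still bear on the bolt with at least 0.5 N (value of joint throttle between 0.48 and 0.72 rad and value of joint gate between 0.26 and 0.44 rad and velocity of joint gate between -0.05 and 0.05 rad/s and value of joint bolt_draw above 0.034 m and contact force between the fingers and bolt above 0.5 N and contact force between bolt and pen below 0.5 N); the arm keeps its last pose, push and grip.
It fails at once if the bolt is wrenched against the keeper with more than 40 N (contact force between bolt and pen above 40 N).
It fails at once if any of the loose things on the bench is moved more than 40 mm (distance of any of tape_roll, solder_spool, flux_jar, screwdriver, battery, spare_motor, screw_box, snips from where it was at the start of the episode above 0.04 m).
It also fails if it takes over 54 s, if anything falls off the work surface, if the arm or the gripper's body presses on something with over 40 N, if the wrist force passes 120 N, or if a joint passes its speed limit or range.

### The arm

A 6-joint arm with a two-finger parallel gripper is mounted at the origin on the work surface. World frame = base frame: x ahead of the robot, y to its left, z up, the work surface at z = 0. Lengths are in mm, angles in degrees, forces in N, time in s.
With the tool pointing down it reaches from about 300 to 850 mm from the base axis. Payload 4.2 kg.
Tool frame: the origin (TCP) lies midway between the tips of the shut fingers; the grasp point (between the pads) lies 19 mm behind it (env.grip_point_offset is the distance from the TCP to the grasp point, in mm); z points along the fingers, x is the direction in which the jaws open and shut, and the axes are right-handed (so a half turn about z gives the same grasp; the last joint's range is limited). The gripper opens to 91 mm and grips with 3 to 60 N. Pads are 32 mm wide; open, the fingers measure 118 mm over their backs; the gripper's body (76 mm by 178 mm) begins 60 mm behind the grasp point.
Start: joints at [-66.406, 18.312, 89.639, -0, 72.044, -1.146], TCP at [240.646, -522.238, 213.976] pointing down, gripper open.
Joint ranges: [-177.97, 177.97], [-48.28, 115.42], [12.27, 149.76], [-77.06, 257.06], [2.81, 150.46], [-146.56, 146.56]. Speed limits (degrees/s): [147.25, 147.25, 180, 180, 180, 180].

### API

Orientations are given as [roll, pitch, yaw] about the fixed x, y, z axes, in that order (R = Rz(yaw) Ry(pitch) Rx(roll)).
In Python, from workcell import env gives the robot as it stands.
- The arm moves only by the shell command python3 -m pendant 'ROWS' [FORCE]. ROWS is JSON, a list of rows, each an object with "xyz": the shift along the tool's x, y, z in m, a list of three; "roll": the turn about the tool's z in degrees; "jaw": the closure, from 0 (fully open) to 1 (shut). A call has exactly 8 rows; each row is the pose to reach, as a shift and turn from the pose commanded when the call began, along the tool's axes at that moment; what a row does not reach only later rows make up. A row lasts 1/8 s, in which the tool goes at most 62.5 mm and 10.7 degrees, less where a joint would pass 70% of its speed; a pose out of reach is approached as far as the arm can. A call with a gripper value outside its range is refused whole. The fingers move at their own pace and stop on an object; FORCE is the grip in N (left out, the last holds). Time passes only in rows, so rows that repeat a pose let the fingers close, or fill a call up. It gives the time, the measured TCP pose, the force and the opening at its end, in the units of the state.
- env.state(): the state, without advancing time (a new reading comes with each control period).
- env.grab_frame(name): name is "scene" or "side" or "wrist"; returns (picture, depth): 480x640x3 uint8, blue, green, red; 480x640 float32, mm along the optical axis (not along the pixel's ray), 0 where there is no reading.
- env.camera_params(name): a dict with "camera_matrix" (3x3 intrinsics, pixels), "D" ([k1, k2, p1, p2, k3] as OpenCV has them; the pictures are not rectified), "cam_to_world" (4x4, takes a point from camera to world coordinates); the wrist camera has in their place "hand_eye" (4x4, takes a point from camera to tool coordinates, whose origin is the TCP and whose axes are the tool frame's). Camera axes: x right, y up, looking along -z (the intrinsics and any distortion apply to the point x, -y, -z); pixel columns grow to the right and rows downward; lengths in mm; the calibration is good to about 2 mm. A picture is of the moment at which its call begins: read the wrist's pose just before it. camera_params takes no time and is no camera call.
- env.job_done(): hands the job in, once; it reports no verdict.
The state is a dict: "time_s": time; "qpos": joint angles; "qvel": joint speeds; "effort": joint torques, N m; "ee_pos": TCP position; "ee_rot": TCP orientation; "force": force on the tool from outside, world axes, zero at the start; "torque": the same for the moment, N m; "gripper_width": finger opening in mm.
Only numpy, scipy, OpenCV 4.12 (cv2) and the standard library are available. Lean on these libraries where they do the work, as an engineer would, in place of code of your own. Each camera call takes 0.05 s, during which the arm holds its last target. There are 200 camera calls.

## Working session

There is one attempt and no reset: what is moved stays moved. The work goes in short steps, Python scripts to look and compute and a shell command to move; the robot and the scene stay as the last step left them, time stands still between calls to the robot, and variables do not carry over. Pictures are saved under pics/ and viewed, about 8 in all and at most 12, crops included, and the job is handed in when it is done.

```bash
ls; mkdir -p pics
python3 - <<'E'
from workcell import env
import cv2,numpy as np
for n in ("scene","side"):
    p,d=env.grab_frame(n); cv2.imwrite(f"pics/{n}0.png",p); np.savez(f"pics/{n}0.npz",p=p,d=d)
    c=env.camera_params(n); print(n,c)
print(env.state())
E
```

```text
pics
scene {'camera_matrix': array([[507.8390602 ,   0.        , 319.3301548 ],
       [  0.        , 507.8390602 , 236.10501648],
       [  0.        ,   0.        ,   1.        ]]), 'D': array([-0.08313625,  0.        ,  0.        ,  0.        ,  0.        ]), 'cam_to_world': array([[-7.24583495e-01, -4.99094997e-01,  4.75271442e-01,
         1.13461246e+03],
       [ 6.88884202e-01, -5.04056926e-01,  5.20927224e-01,
         6.88040361e+02],
       [-2.04283093e-02,  7.04862256e-01,  7.09049987e-01,
         1.06791730e+03],
       [ 0.00000000e+00,  0.00000000e+00,  0.00000000e+00,
         1.00000000e+00]])}
side {'camera_matrix': array([[595.25881075,   0.        , 324.44152528],
       [  0.        , 595.25881075, 226.43644151],
       [  0.        ,   0.        ,   1.        ]]), 'D': array([-0.0011247,  0.       ,  0.       ,  0.       ,  0.       ]), 'cam_to_world': array([[ 8.56001528e-01,  3.61756772e-01, -3.69314801e-01,
        -8.98870313e+01],
       [-5.16660661e-01,  6.23473106e-01, -5.86807505e-01,
        -9.27257593e+02],
       [ 1.79762574e-02,  6.93118550e-01,  7.20599424e-01,
         1.30447536e+03],
       [ 0.00000000e+00,  0.00000000e+00,  0.00000000e+00,
         1.00000000e+00]])}
{'time_s': 0.1, 'qpos': array([-6.64069826e+01,  1.83490149e+01,  8.96996566e+01,  7.13034888e-04,
        7.20428513e+01, -1.14380253e+00]), 'qvel': array([ 0.04398911, -0.01860972, -0.20092   ,  0.0388915 , -0.11989574,
        0.04503306]), 'effort': array([ 2.21284822e-04, -4.13331842e+01, -2.32510257e+01,  7.28228688e-02,
        4.22100874e-02, -5.91236380e-05]), 'ee_pos': array([ 240.45413017, -521.81776214,  213.19232041]), 'ee_rot': array([-1.79997495e+02,  9.14910231e-02, -6.52633985e+01]), 'force': array([0.22500573, 0.53414445, 0.23082953]), 'torque': array([-0.00255593, -0.00162217,  0.0076041 ]), 'gripper_width': 91.36510782351719}
```

View pics/scene0.png

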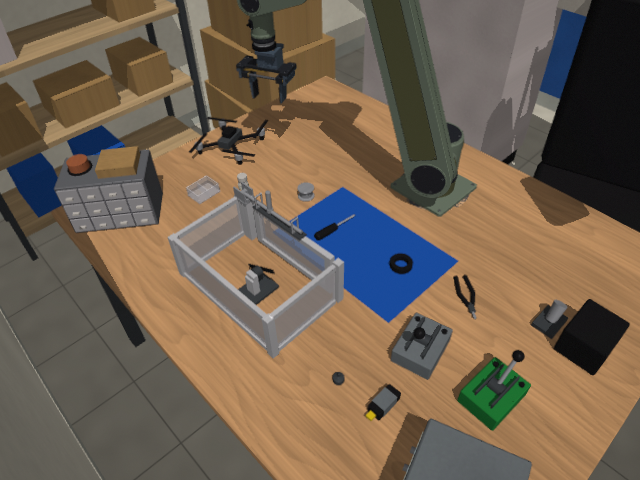

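View pics/side0.png

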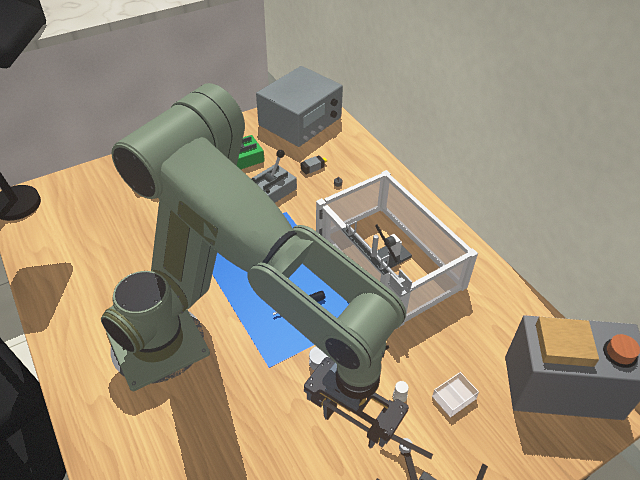

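Scene: console at about (421,344), pen with bolt rail from (240,190) to (300,235). Side: console lever at (280,155), knob near (375,240). I'll zoom in on these.

Run:
```python
import cv2,numpy as np
a=cv2.imread("pics/scene0.png");b=cv2.imread("pics/side0.png")
f=lambda im,x,y,s:cv2.resize(im[y:y+60*100//s*1,x:x+80*100//s],(400,300),interpolation=cv2.INTER_CUBIC)
g=lambda im,x,y,w:cv2.resize(im[y:y+w*3//4,x:x+w],(400,300),interpolation=cv2.INTER_CUBIC)
o=np.vstack([np.hstack([g(a,225,160,120),g(a,380,305,80)]),np.hstack([g(b,315,200,120),g(b,240,135,80)])])
cv2.imwrite("pics/crop1.png",o)
```

```text
(no output)
```

View pics/crop1.png

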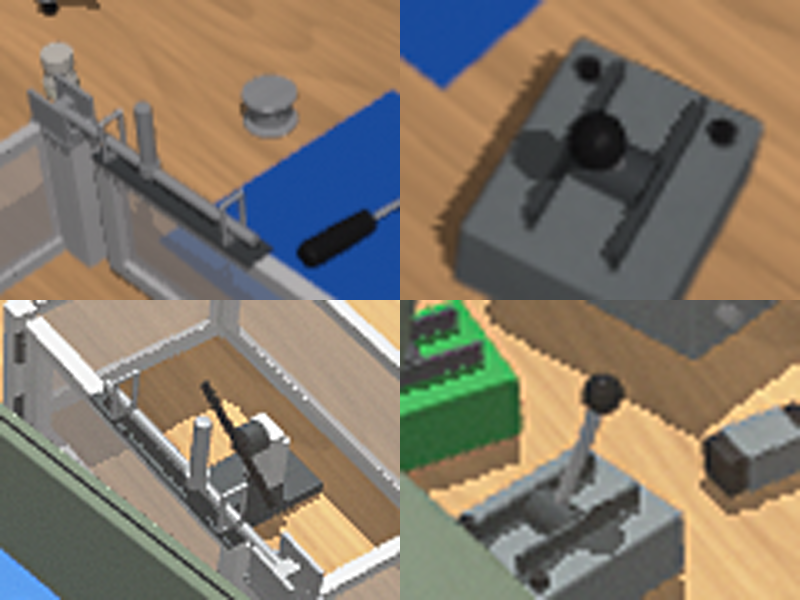

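Views (crops): scene knob top at about (268,191.5), base (270,211.6), ball (419,333). Side: knob top (376,236), ball (281,154). The lever leans away from the camera-side.

```bash
cat > h.py <<'E'
import cv2,numpy as np
from workcell import env
def ray(n,uv,T=None):
    c=env.camera_params(n);T=c["cam_to_world"] if T is None else T
    q=cv2.undistortPoints(np.array(uv,float).reshape(-1,1,2),c["camera_matrix"],c["D"]).reshape(-1,2)
    d=np.c_[q[:,0],-q[:,1],-np.ones(len(q))]@T[:3,:3].T
    return T[:3,3],d
def tri(*v):
    A=np.zeros((3,3));b=np.zeros(3);L=[]
    for n,uv,*T in v:
        o,d=ray(n,[uv],*T);d=d[0]/np.linalg.norm(d);P=np.eye(3)-np.outer(d,d);A+=P;b+=P@o;L.append((P,o))
    x=np.linalg.solve(A,b);return x.round(1),[round(float(np.linalg.norm(P@(x-o))),1) for P,o in L]
def cloud(n,d,T=None):
    v,u=np.nonzero(d>0);o,r=ray(n,np.c_[u,v],T);return o+r*d[v,u][:,None],u,v
E
python3 - <<'E'
from h import *
print("knobtop",tri(("scene",(268.2,191.5)),("side",(375.9,236))))
print("ball",tri(("scene",(419.2,333)),("side",(280.8,153.8))))
for n in("scene","side"):
    z=np.load(f"pics/{n}0.npz");P,u,v=cloud(n,z["d"])
    bgr=z["p"][v,u].astype(int);sat=bgr.max(1)-bgr.min(1)
    k=np.array([600,100]) 
    B=tri(("scene",(419.2,333)),("side",(280.8,153.8)))[0]
    m=(abs(P[:,2]-50)<5)&(np.linalg.norm(P[:,:2]-B[:2],axis=1)<130)&(sat<30)
    r=cv2.minAreaRect(P[m,:2].astype(np.float32));print(n,"console",m.sum(),r,np.median(P[m,2]))
    K=tri(("scene",(268.2,191.5)),("side",(375.9,236)))[0]
    m=(P[:,2]>195)&(P[:,2]<245)&(np.linalg.norm(P[:,:2]-K[:2],axis=1)<25)
    print(n,"knob",m.sum(),P[m].mean(0).round(1),P[m,2].max())
    m=(abs(P[:,2]-146)<4)&(np.linalg.norm(P[:,:2]-K[:2],axis=1)<500)&(sat<40)&(P[:,1]<K[1]+450)
    x=P[m]
    r=cv2.minAreaRect(x[:,:2].astype(np.float32));print("pen",m.sum(),r,cv2.boxPoints(r).round(0).tolist())
    m=(P[:,2]>95)&(P[:,2]<140)&(np.linalg.norm(P[:,:2]-B[:2],axis=1)<40)
    print("lever/ball",m.sum(),P[m].mean(0).round(1),P[m].min(0).round(),P[m].max(0).round())
E
```

```text
knobtop (array([ 554.3, -140.9,  226.8]), [1.8, 1.8])
ball (array([556.7, 368.2, 127.6]), [1.7, 1.7])
scene console 1582 ((515.9605712890625, 359.55816650390625), (135.0272979736328, 101.8048324584961), 13.413366317749023) 50.4197371933754
scene knob 65 [ 558.  -136.4  214.7] 229.8807619318012
pen 2134 ((479.6921081542969, -237.04010009765625), (670.4639282226562, 731.9783325195312), 4.773983478546143) [[115.0, 100.0], [176.0, -630.0], [844.0, -574.0], [783.0, 156.0]]
lever/ball 80 [562.6 371.7 135.3] [547. 357. 122.] [571. 383. 140.]
side console 441 ((518.838134765625, 356.52618408203125), (118.802001953125, 100.72630310058594), 15.389527320861816) 49.22458925484648
side knob 61 [ 553.3 -144.3  214.9] 229.34057645091343
pen 1573 ((584.5037841796875, -111.09259033203125), (615.1642456054688, 849.2686767578125), 45.75868606567383) [[66.0, -35.0], [674.0, -628.0], [1103.0, -187.0], [495.0, 406.0]]
lever/ball 77 [548.9 363.1 123.3] [530. 351.  97.] [567. 378. 140.]
```

Run:
```python
from h import *
n="scene";z=np.load("pics/scene0.npz");P,u,v=cloud(n,z["d"])
m=(u>165)&(u<350)&(v>175)&(v<355)&(abs(P[:,2]-146)<3)
r=cv2.minAreaRect(P[m,:2].astype(np.float32));print(r,cv2.boxPoints(r).round(0).tolist())
K=np.array([555.5,-140.5])
# gate rail line near knob: points z 140-152 within 30mm of line, RANSAC via fitLine with Huber
for zz in ((143,149),(155,170)):
    m=(u>235)&(u<345)&(v>180)&(v<275)&(P[:,2]>zz[0])&(P[:,2]<zz[1])
    l=cv2.fitLine(P[m,:2].astype(np.float32),cv2.DIST_HUBER,0,1,.01).ravel();print(m.sum(),l,np.degrees(np.arctan2(l[1],l[0])))
for a,b in(((237,187),"keeper"),):print(b,P[(abs(u-a[0])<2)&(abs(v-a[1])<2)].round(0)[:5])
```

```text
((667.0586547851562, -73.939453125), (253.7965850830078, 392.874755859375), 2.308596611022949) [[532.0, 117.0], [548.0, -275.0], [802.0, -265.0], [786.0, 127.0]]
455 [ 6.7747951e-02 -9.9770248e-01  5.5627814e+02 -1.1819140e+01] -86.11535
361 [ 3.3449326e-02 -9.9944043e-01  5.5777795e+02 -1.3273862e+02] -88.08313
keeper [[ 456. -457.    4.]
 [ 448. -464.   -5.]
 [ 457. -444.   12.]
 [ 455. -460.   -3.]
 [ 455. -454.    0.]]
```

```bash
cat > go.py <<'E'
import sys,numpy as np
from scipy.spatial.transform import Rotation as R
from workcell import env
x,y,z,yaw=map(float,sys.argv[1:5]);s=env.state()
r=R.from_euler("xyz",s["ee_rot"],degrees=True)
print("shift m",(r.inv().apply(np.array([x,y,z])-s["ee_pos"])/1000).round(4),"roll",round(s["ee_rot"][2]-yaw,1),"t",s["time_s"])
E
python3 go.py 398 -77 250 -71; python3 go.py 557 368 230 -76.6
```

```text
shift m [-0.3381 -0.3292 -0.0363] roll 5.7 t 0.1
shift m [-0.6757 -0.6598 -0.0157] roll 11.3 t 0.1
```

```bash
python3 -m pendant '[{"xyz":[-0.035,-0.034,-0.036],"roll":0,"jaw":0},{"xyz":[-0.075,-0.073,-0.036],"roll":1,"jaw":0},{"xyz":[-0.116,-0.113,-0.036],"roll":2,"jaw":0},{"xyz":[-0.158,-0.154,-0.036],"roll":3,"jaw":0},{"xyz":[-0.2,-0.195,-0.036],"roll":4,"jaw":0},{"xyz":[-0.242,-0.236,-0.036],"roll":5,"jaw":0},{"xyz":[-0.284,-0.277,-0.036],"roll":6,"jaw":0},{"xyz":[-0.326,-0.318,-0.036],"roll":6,"jaw":0}]'; python3 go.py 557 368 230 -76.6
```

```text
time_s: 1.1
ee_pos: [393.1, -91.2, 249.9]
ee_rot: [-180.0, -0.0, -71.3]
force: [0.5, 0.2, -0.1]
gripper_width: 91.3
shift m [-0.3824 -0.3026  0.0198] roll 5.3 t 1.1
```

```bash
python3 -m pendant '[{"xyz":[-0.046,-0.036,0],"roll":1,"jaw":0},{"xyz":[-0.094,-0.074,0],"roll":1,"jaw":0},{"xyz":[-0.142,-0.112,0],"roll":2,"jaw":0},{"xyz":[-0.19,-0.15,0],"roll":3,"jaw":0},{"xyz":[-0.238,-0.188,0],"roll":4,"jaw":0},{"xyz":[-0.286,-0.226,0],"roll":5,"jaw":0},{"xyz":[-0.334,-0.264,0.01],"roll":5,"jaw":0},{"xyz":[-0.38,-0.301,0.02],"roll":5.3,"jaw":0}]'
python3 - <<'E'
from h import *
from scipy.spatial.transform import Rotation as R
s=env.state();p,d=env.grab_frame("wrist");c=env.camera_params("wrist")
T=np.eye(4);T[:3,:3]=R.from_euler("xyz",s["ee_rot"],degrees=True).as_matrix();T[:3,3]=s["ee_pos"];T=T@c["hand_eye"]
cv2.imwrite("pics/w1.png",p);np.savez("pics/w1.npz",p=p,d=d,T=T)
print(s["ee_pos"],s["ee_rot"],c["hand_eye"].round(2).tolist())
P,u,v=cloud("wrist",d,T);bgr=p[v,u].astype(int)
m=(P[:,2]>110)&(P[:,2]<150)&(np.linalg.norm(P[:,:2]-[557,368],axis=1)<60)&(bgr.max(1)<90)
if m.any():print("ball",m.sum(),np.median(P[m],0),P[m].min(0),P[m].max(0))
m=(abs(P[:,2]-50)<4)&(np.linalg.norm(P[:,:2]-[516,359],axis=1)<95)
if m.any():print(cv2.minAreaRect(P[m,:2].astype(np.float32)))
E
```

```text
time_s: 2.1
ee_pos: [556.3, 365.5, 229.2]
ee_rot: [180.0, -0.0, -76.5]
force: [0.7, -0.5, 0.4]
gripper_width: 91.3
[556.28455183 365.4555213  229.17345157] [ 1.79979245e+02 -2.73501672e-02 -7.65450404e+01] [[1.0, 0.0, -0.0, 0.11], [0.0, -0.96, -0.29, -82.53], [-0.0, 0.29, -0.96, -170.68], [0.0, 0.0, 0.0, 1.0]]
ball 781 [560.30091025 368.56251026 138.57875915] [545.71458664 355.27344072 127.07141084] [570.49770097 380.8537739  143.50600024]
((516.5769653320312, 357.74786376953125), (130.03909301757812, 99.83805847167969), 13.69637393951416)
```

View pics/w1.png

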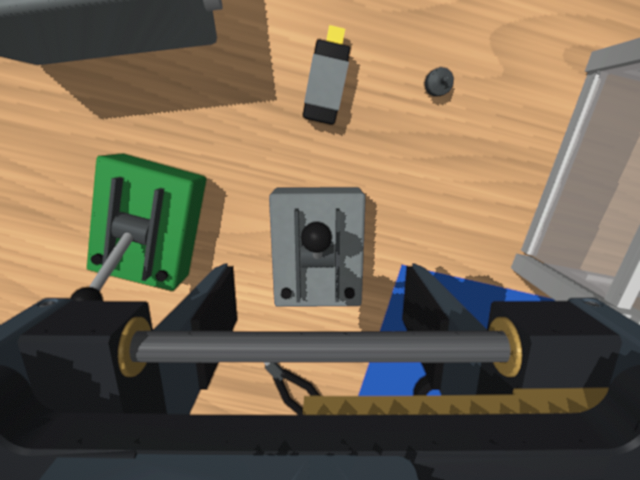

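Ball at wrist pixel (317,237), centred between the jaws; green look-alike well to the left. Descend, grip, and drag along the arc.

```bash
python3 go.py 558 368 110 -76.3
```

```text
shift m [0.0048 0.0005 0.1156] roll -0.1 t 2.15
```

```bash
python3 -m pendant '[{"xyz":[0.005,0,0.02],"roll":0,"jaw":0},{"xyz":[0.005,0,0.05],"roll":0,"jaw":0},{"xyz":[0.005,0,0.08],"roll":0,"jaw":0},{"xyz":[0.005,0,0.105],"roll":0,"jaw":0},{"xyz":[0.005,0,0.115],"roll":0,"jaw":0},{"xyz":[0.005,0,0.115],"roll":0,"jaw":0.3},{"xyz":[0.005,0,0.115],"roll":0,"jaw":0.6},{"xyz":[0.005,0,0.115],"roll":0,"jaw":1}]' 10;  python3 go.py 558 368 110 -76.3
```

```text
time_s: 3.15
ee_pos: [557.7, 359.0, 116.1]
ee_rot: [-179.9, 0.0, -76.6]
force: [0.4, 0.4, 0.4]
gripper_width: 64.4
shift m [-0.0087 -0.0024  0.0062] roll -0.3 t 3.15
```

```bash
for i in 1 2; do python3 -c "
from workcell import env;s=env.state();print(s['ee_pos'],s['ee_rot'],s['gripper_width'],s['qvel'].round(1),s['time_s'])"; done; python3 -m pendant '[{"xyz":[0,0,0.006],"roll":0,"jaw":0.3},{"xyz":[0,0,0.006],"roll":0,"jaw":0.3},{"xyz":[0,0,0.006],"roll":0,"jaw":0.3},{"xyz":[0,0,0.006],"roll":0,"jaw":0.3},{"xyz":[0,0,0.006],"roll":0,"jaw":0.3},{"xyz":[0,0,0.006],"roll":0,"jaw":0.3},{"xyz":[0,0,0.006],"roll":0,"jaw":0.3},{"xyz":[0,0,0.006],"roll":0,"jaw":0.3}]'
```

```text
[557.7042339  358.95676927 116.14107904] [-1.79879077e+02  3.48426822e-02 -7.65586547e+01] 64.36764690588585 [ 0.   0.1  0.4  0.  -0.1 -0. ] 3.15
[557.7042339  358.95676927 116.14107904] [-1.79879077e+02  3.48426822e-02 -7.65586547e+01] 64.36764690588585 [ 0.   0.1  0.4  0.  -0.1 -0. ] 3.15
time_s: 4.15
ee_pos: [557.2, 358.6, 108.9]
ee_rot: [-180.0, -0.0, -76.6]
force: [-0.3, -0.7, 0.6]
gripper_width: 63.9
```

```bash
python3 go.py 558 368 110 -76.3; python3 -m pendant '[{"xyz":[-0.005,-0.002,0],"roll":0,"jaw":0.3},{"xyz":[-0.009,-0.003,-0.001],"roll":0,"jaw":0.3},{"xyz":[-0.009,-0.003,-0.001],"roll":0,"jaw":0.4},{"xyz":[-0.009,-0.003,-0.001],"roll":0,"jaw":0.6},{"xyz":[-0.009,-0.003,-0.001],"roll":0,"jaw":1},{"xyz":[-0.009,-0.003,-0.001],"roll":0,"jaw":1},{"xyz":[-0.009,-0.003,-0.001],"roll":0,"jaw":1},{"xyz":[-0.009,-0.003,-0.001],"roll":0,"jaw":1}]' 10
```

```text
shift m [-0.0089 -0.003  -0.0011] roll -0.3 t 4.15
time_s: 5.15
ee_pos: [557.9, 368.5, 109.9]
ee_rot: [-180.0, 0.0, -76.6]
force: [-1.1, 1.1, 0.5]
gripper_width: 25.2
```

```bash
python3 -m pendant '[{"xyz":[0,0.0065,-0.0035],"roll":0,"jaw":1},{"xyz":[0,0.0135,-0.0065],"roll":0,"jaw":1},{"xyz":[0,0.0205,-0.0085],"roll":0,"jaw":1},{"xyz":[0,0.028,-0.010],"roll":0,"jaw":1},{"xyz":[0,0.035,-0.011],"roll":0,"jaw":1},{"xyz":[0,0.0425,-0.0115],"roll":0,"jaw":1},{"xyz":[0,0.0425,-0.0115],"roll":0,"jaw":1},{"xyz":[0,0.0425,-0.0115],"roll":0,"jaw":1}]' 10
python3 -m pendant '[{"xyz":[0,0,0],"roll":0,"jaw":1},{"xyz":[0,0,0],"roll":0,"jaw":0.8},{"xyz":[0,0,0],"roll":0,"jaw":0.5},{"xyz":[0,0,0],"roll":0,"jaw":0.2},{"xyz":[0,0,0],"roll":0,"jaw":0},{"xyz":[0,0,-0.02],"roll":0,"jaw":0},{"xyz":[0,0,-0.06],"roll":0,"jaw":0},{"xyz":[0,0,-0.1],"roll":0,"jaw":0}]'
```

```text
time_s: 6.15
ee_pos: [516.3, 358.2, 121.7]
ee_rot: [180.0, 0.0, -76.6]
force: [-2.0, 3.4, 1.9]
gripper_width: 24.8
time_s: 7.15
ee_pos: [516.6, 357.7, 222.0]
ee_rot: [179.9, -0.1, -76.6]
force: [0.1, 0.7, 0.7]
gripper_width: 82.2
```

```bash
cat >> h.py <<'E'
from scipy.spatial.transform import Rotation as R
def wrist(tag):
    s=env.state();p,d=env.grab_frame("wrist")
    T=np.eye(4);T[:3,:3]=R.from_euler("xyz",s["ee_rot"],degrees=True).as_matrix();T[:3,3]=s["ee_pos"];T=T@env.camera_params("wrist")["hand_eye"]
    cv2.imwrite(f"pics/{tag}.png",p);np.savez(f"pics/{tag}.npz",p=p,d=d,T=T)
    return p,d,T,s
E
python3 - <<'E'
from h import *
p,d,T,s=wrist("w2");q,e=env.grab_frame("side")
for n,p,d,T in(("wrist",p,d,T),("side",q,e,None)):
    P,u,v=cloud(n,d,T);b=p[v,u].astype(int)
    m=(P[:,2]>115)&(P[:,2]<165)&(np.linalg.norm(P[:,:2]-[520,359],axis=1)<60)&(b.max(1)<90)
    if m.any():print(n,m.sum(),P[m].min(0).round(1),P[m].max(0).round(1))
E
python3 go.py 380 40 270 -80
```

```text
wrist 885 [506.1 345.7 136.7] [530.4 371.  155.5]
side 53 [503.9 343.5 130.6] [526.6 370.2 154.9]
shift m [ 0.2782  0.2088 -0.0462] roll 3.4 t 7.25
```

```bash
python3 go.py 555.5 -140.5 320 2.3
```

```text
shift m [ 0.4944  0.0796 -0.0956] roll -78.9 t 7.25
```

```bash
python3 -m pendant '[{"xyz":[0.02,0.003,-0.04],"roll":-9,"jaw":0},{"xyz":[0.06,0.01,-0.08],"roll":-19,"jaw":0},{"xyz":[0.12,0.02,-0.095],"roll":-29,"jaw":0},{"xyz":[0.18,0.03,-0.095],"roll":-39,"jaw":0},{"xyz":[0.24,0.04,-0.095],"roll":-49,"jaw":0},{"xyz":[0.3,0.05,-0.095],"roll":-59,"jaw":0},{"xyz":[0.36,0.058,-0.095],"roll":-69,"jaw":0},{"xyz":[0.41,0.066,-0.095],"roll":-79,"jaw":0}]'; python3 go.py 555.5 -140.5 320 2.3
```

```text
time_s: 8.25
ee_pos: [547.2, -53.9, 315.4]
ee_rot: [180.0, 0.1, 1.8]
force: [0.9, 0.8, 0.3]
gripper_width: 91.1
shift m [ 0.0057  0.0868 -0.0046] roll -0.5 t 8.25
```

```bash
python3 -m pendant '[{"xyz":[0.002,0.03,-0.004],"roll":0,"jaw":0},{"xyz":[0.004,0.06,-0.004],"roll":0,"jaw":0},{"xyz":[0.006,0.08,-0.004],"roll":0,"jaw":0},{"xyz":[0.006,0.086,-0.004],"roll":0,"jaw":0},{"xyz":[0.006,0.086,-0.004],"roll":0,"jaw":0},{"xyz":[0.006,0.086,-0.004],"roll":0,"jaw":0},{"xyz":[0.006,0.086,-0.004],"roll":0,"jaw":0},{"xyz":[0.006,0.086,-0.004],"roll":0,"jaw":0}]'
python3 - <<'E'
from h import *
p,d,T,s=wrist("w3");print(s["ee_pos"],s["ee_rot"])
P,u,v=cloud("wrist",d,T)
m=(P[:,2]>190)&(P[:,2]<240)&(np.linalg.norm(P[:,:2]-[555.5,-140.5],axis=1)<35)
print("knob",m.sum(),P[m].min(0).round(1),P[m].max(0).round(1),"px",u[m].min(),u[m].max(),v[m].min(),v[m].max())
m2=m&(P[:,2]>P[m,2].max()-3);print("top",P[m2].mean(0),np.c_[u,v][m2].mean(0))
for x in range(0,3):pass
m=(P[:,2]>135)&(P[:,2]<150)&(abs(P[:,0]-550)<40)&(P[:,1]<120)&(P[:,1]>-190)
l=cv2.fitLine(P[m,:2].astype(np.float32),cv2.DIST_HUBER,0,1,.01).ravel();print(l,np.degrees(np.arctan2(l[1],l[0])))
E
```

```text
time_s: 9.25
ee_pos: [555.8, -137.0, 320.6]
ee_rot: [180.0, -0.0, 1.5]
force: [-0.2, 0.5, 0.5]
gripper_width: 91.1
[ 555.83669449 -137.03581363  320.61193524] [ 1.79996988e+02 -1.64127732e-02  1.49321337e+00]
knob 388 [ 549.6 -148.1  190.3] [ 563.5 -134.8  228.6] px 312 329 227 253
top [ 556.41882287 -141.44662199  226.88602332] [320.48730964 245.8071066 ]
[ 7.5490192e-02 -9.9714655e-01  5.5228577e+02 -1.0348580e+01] -85.67061
```

View pics/w3.png

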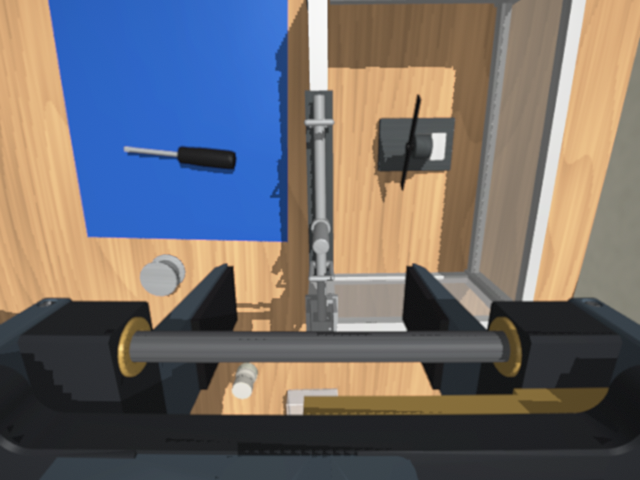

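Knob top at wrist pixel (320,245), i.e. (556.4, -141.4, 227); staples at (319,122) and (321,268); jar and spool at the left, far below the fingers. Descend and grip gently.

```bash
python3 go.py 556.4 -141.4 195 1.8; python3 -m pendant '[{"xyz":[0,0.004,0.02],"roll":0,"jaw":0},{"xyz":[0,0.004,0.05],"roll":0,"jaw":0},{"xyz":[0,0.004,0.08],"roll":0,"jaw":0},{"xyz":[0,0.004,0.105],"roll":0,"jaw":0},{"xyz":[0,0.004,0.12],"roll":0,"jaw":0},{"xyz":[0.0005,0.004,0.125],"roll":0,"jaw":0},{"xyz":[0.0005,0.004,0.125],"roll":0,"jaw":0.3},{"xyz":[0.0005,0.004,0.125],"roll":0,"jaw":0.5}]' 6; python3 go.py 556.4 -141.4 195 1.8
```

```text
shift m [0.0004 0.0042 0.1256] roll -0.3 t 9.3
time_s: 10.3
ee_pos: [557.0, -141.7, 196.5]
ee_rot: [180.0, -0.1, 1.4]
force: [0.1, 0.2, 0.1]
gripper_width: 73.9
shift m [-0.0006 -0.0003  0.0015] roll -0.4 t 10.3
```

```bash
python3 -m pendant '[{"xyz":[0,0,0],"roll":0,"jaw":0.6},{"xyz":[0,0,0],"roll":0,"jaw":0.7},{"xyz":[0,0,0],"roll":0,"jaw":0.8},{"xyz":[0,0,0],"roll":0,"jaw":1},{"xyz":[0,0,0],"roll":0,"jaw":1},{"xyz":[0,0,0],"roll":0,"jaw":1},{"xyz":[0,0,0],"roll":0,"jaw":1},{"xyz":[0,0,0],"roll":0,"jaw":1}]' 8; python3 go.py 556.4 -141.4 195 1.8
```

```text
time_s: 11.3
ee_pos: [556.6, -141.6, 195.4]
ee_rot: [180.0, -0.0, 1.4]
force: [1.0, -0.6, -1.3]
gripper_width: 13.5
shift m [-0.0002 -0.0002  0.0004] roll -0.4 t 11.3
```

```bash
python3 -m pendant '[{"xyz":[0,0,0],"roll":0,"jaw":1},{"xyz":[0,0,-0.003],"roll":0,"jaw":1},{"xyz":[0,0,-0.006],"roll":0,"jaw":1},{"xyz":[0,0,-0.009],"roll":0,"jaw":1},{"xyz":[0,0,-0.012],"roll":0,"jaw":1},{"xyz":[0,0,-0.014],"roll":0,"jaw":1},{"xyz":[0,0,-0.014],"roll":0,"jaw":1},{"xyz":[0,0,-0.014],"roll":0,"jaw":1}]' 20
python3 - <<'E'
from h import *
q,e=env.grab_frame("scene");cv2.imwrite("pics/s2.png",cv2.resize(q[150:270,210:370],(800,600),interpolation=cv2.INTER_CUBIC))
E
```

```text
time_s: 12.3
ee_pos: [556.5, -141.6, 209.5]
ee_rot: [180.0, -0.0, 1.4]
force: [0.6, -1.2, -2.2]
gripper_width: 13.3
```

View pics/s2.png

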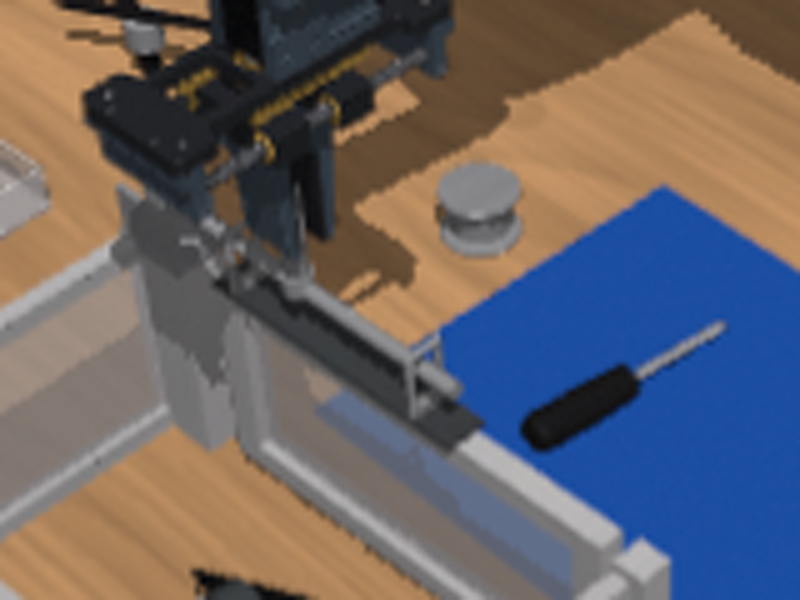

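The bolt (bar end at crop (430,380)) now hangs raised inside the hinge-side staple, and the wrist carries about its 2 N weight. Draw it now.

```bash
python3 -m pendant '[{"xyz":[0,-0.005,0],"roll":0,"jaw":1},{"xyz":[0,-0.010,0],"roll":0,"jaw":1},{"xyz":[0,-0.015,0],"roll":0,"jaw":1},{"xyz":[0,-0.02,0],"roll":0,"jaw":1},{"xyz":[0,-0.025,0],"roll":0,"jaw":1},{"xyz":[0,-0.025,0],"roll":0,"jaw":1},{"xyz":[0,-0.025,0],"roll":0,"jaw":1},{"xyz":[0,-0.025,0],"roll":0,"jaw":1}]'
python3 -m pendant '[{"xyz":[0,-0.004,0],"roll":0,"jaw":1},{"xyz":[0,-0.008,0],"roll":0,"jaw":1},{"xyz":[0,-0.012,0],"roll":0,"jaw":1},{"xyz":[0,-0.016,0],"roll":0,"jaw":1},{"xyz":[0,-0.016,0],"roll":0,"jaw":1},{"xyz":[0,-0.016,0],"roll":0,"jaw":1},{"xyz":[0,-0.016,0],"roll":0,"jaw":1},{"xyz":[0,-0.016,0],"roll":0,"jaw":1}]'
python3 - <<'E'
from h import *
q,e=env.grab_frame("scene");cv2.imwrite("pics/s3.png",cv2.resize(q[170:242,225:321],(800,600),interpolation=cv2.INTER_CUBIC))
E
```

```text
time_s: 13.35
ee_pos: [555.7, -116.5, 209.4]
ee_rot: [-180.0, 0.0, 1.4]
force: [-0.3, 0.2, -3.6]
gripper_width: 13.5
time_s: 14.35
ee_pos: [555.3, -100.6, 209.4]
ee_rot: [-180.0, 0.0, 1.4]
force: [-1.2, 0.4, -3.3]
gripper_width: 13.0
```

View pics/s3.png

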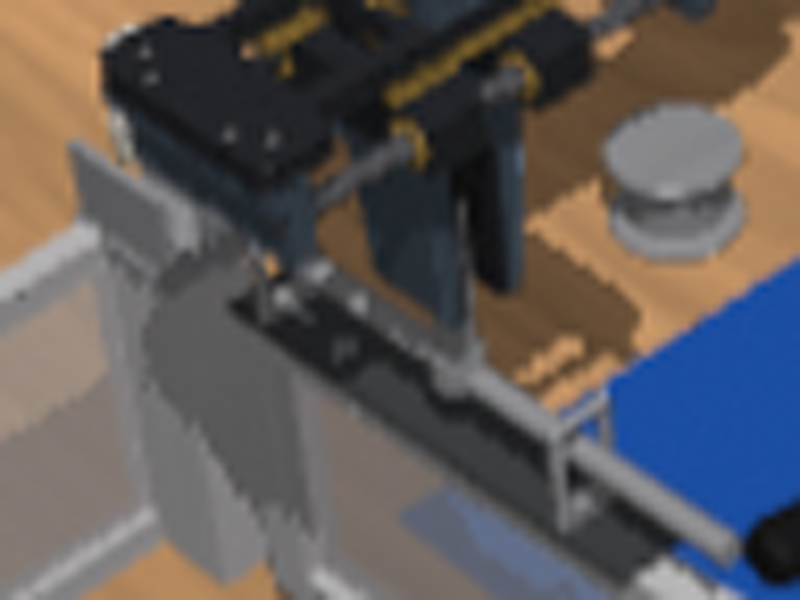

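The bolt travelled 41 mm with the hand (bar end at crop (735,545), nose now left of the gate edge near (285,300)), with little force. Swing the gate on the arc (radius about 202 mm), rolling along with it.

```bash
python3 -m pendant '[{"xyz":[-0.0035,0,0],"roll":1,"jaw":1},{"xyz":[-0.007,0,0],"roll":2,"jaw":1},{"xyz":[-0.0123,-0.0004,0],"roll":3.5,"jaw":1},{"xyz":[-0.0176,-0.0008,0],"roll":5,"jaw":1},{"xyz":[-0.0229,-0.0013,0],"roll":6.5,"jaw":1},{"xyz":[-0.0281,-0.002,0],"roll":8,"jaw":1},{"xyz":[-0.0316,-0.0025,0],"roll":9,"jaw":1},{"xyz":[-0.0351,-0.0031,0],"roll":10,"jaw":1}]' 25
```

```text
time_s: 15.4
ee_pos: [520.2, -98.4, 209.6]
ee_rot: [180.0, -0.0, -8.6]
force: [0.9, -0.8, -3.3]
gripper_width: 13.4
```

```bash
python3 -m pendant '[{"xyz":[-0.0035,0,0],"roll":1,"jaw":1},{"xyz":[-0.0088,-0.0002,0],"roll":2.5,"jaw":1},{"xyz":[-0.0141,-0.0005,0],"roll":4,"jaw":1},{"xyz":[-0.0194,-0.0009,0],"roll":5.5,"jaw":1},{"xyz":[-0.0246,-0.0015,0],"roll":7,"jaw":1},{"xyz":[-0.0299,-0.0022,0],"roll":8.5,"jaw":1},{"xyz":[-0.0334,-0.0028,0],"roll":9.5,"jaw":1},{"xyz":[-0.0351,-0.0031,0],"roll":10,"jaw":1}]'
python3 -m pendant '[{"xyz":[0,0,0],"roll":0,"jaw":1},{"xyz":[0,0,0],"roll":0,"jaw":1},{"xyz":[0,0,0],"roll":0,"jaw":1},{"xyz":[0,0,0],"roll":0,"jaw":1},{"xyz":[0,0,0],"roll":0,"jaw":1},{"xyz":[0,0,0],"roll":0,"jaw":1},{"xyz":[0,0,0],"roll":0,"jaw":1},{"xyz":[0,0,0],"roll":0,"jaw":1}]'
python3 - <<'E'
from h import *
q,e=env.grab_frame("scene");cv2.imwrite("pics/s4.png",cv2.resize(q[140:380,160:480],(800,600),interpolation=cv2.INTER_CUBIC))
P,u,v=cloud("scene",e)
b=q[v,u].astype(int)
m=(P[:,2]>115)&(P[:,2]<165)&(np.linalg.norm(P[:,:2]-[518,359],axis=1)<60)&(b.max(1)<90)
print("ball",P[m].min(0).round(1),P[m].max(0).round(1))
# gate direction: rail top points 140-150, x<545, between gate edge and hinge
m=(abs(P[:,2]-146)<5)&(P[:,0]>450)&(P[:,0]<545)&(P[:,1]>-90)&(P[:,1]<80)
l=cv2.fitLine(P[m,:2].astype(np.float32),cv2.DIST_HUBER,0,1,.01).ravel();print(m.sum(),l,np.degrees(np.arctan2(l[1],l[0])))
E
```

```text
time_s: 16.4
ee_pos: [485.8, -90.0, 209.5]
ee_rot: [180.0, -0.0, -18.6]
force: [2.3, -0.6, -3.4]
gripper_width: 13.3
time_s: 17.4
ee_pos: [486.0, -90.0, 209.5]
ee_rot: [180.0, -0.0, -18.6]
force: [1.4, 0.1, -2.8]
gripper_width: 13.4
ball [509.3 349.2 115.5] [530.2 372.  158.9]
273 [2.6777765e-01 9.6348071e-01 5.2104584e+02 1.0219506e+01] 74.467926
```

View pics/s4.png

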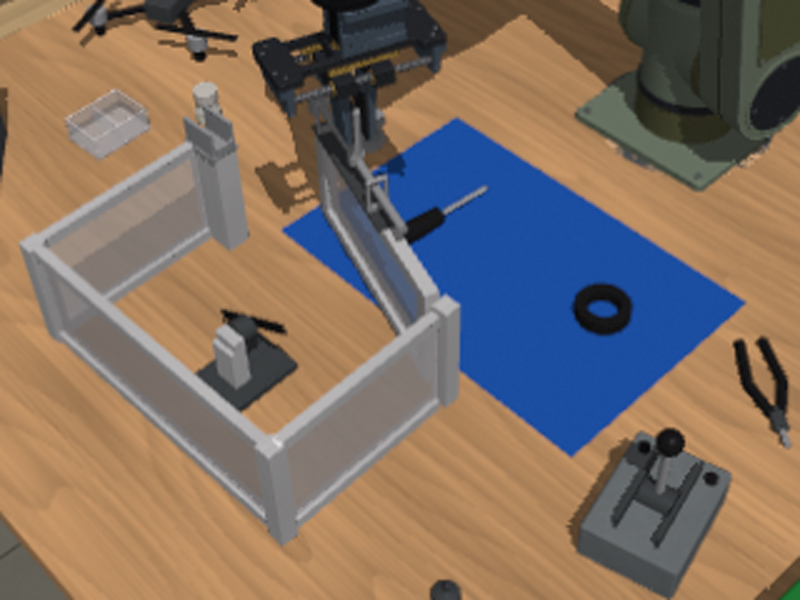

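The gate stands about 19–20° open, held at the knob, and the lever is upright at crop (665,465). Forces are steady, so I'm handing it in.

```bash
python3 -c "
from workcell import env;print(env.state()['qvel'].round(2),env.state()['gripper_width']);env.job_done()"
```

```text
[ 0.03 -0.08 -0.11 -0.05  0.14  0.03] 12.887845944982184
the job is handed in; nothing more can be done
```

The job is handed in at about 17.5 s of the 54 s allowed, with the throttle at idle, the bolt drawn and the gate held about 20° ajar. No verdict is reported.

**What I did:** I gripped the throttle ball, brought the lever upright along its arc and let go. I then gripped the bolt's knob, lifted it 14 mm and drew it 41 mm. After that I swung the gate open on its hinge arc and kept hold of the knob with a 25 N grip.

**Last checks:**
- **Throttle:** the ball is 1.5 to 3 mm from upright, which is 0.02 to 0.04 rad and well inside the 0.12 allowed.
- **Gate:** the hand's path says 20° open; a line fitted to the gate in the depth picture says 18 to 20°, depending on the shut direction used. Both are inside 15–25°.
- **Bolt:** the hand moved 41 mm along the draw and the picture shows the bolt moved with it. How far the bolt was drawn at the start was not measured, so the total draw is 41 mm or more.
- **Grip and forces:** the jaws rest on the 14 mm post (reading about 13 mm). The hand is steady with about 3 N on the wrist, and wrist readings stayed under about 4.5 N throughout.

**Disagreements and gaps:**
- Fits of the pen's yaw ranged from 2° to 4°. I used about 2°.
- After the first fast move to the console the position readings wavered by up to about 9 mm, so I corrected the hand's place before gripping the ball.
- I did not measure the loose things at the end. The hand was never low near them, and those visible in the last picture look where they were.

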